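Shut the food processor and hold it on boost

TASK

Give the food processor a burst on boost: push its sprung lid down until the catch clicks and it stays fully shut, keeping the dial at off until then. Then turn the dial clockwise past its two click positions to the sprung boost position at the far end and hold it there against its return: finish while still holding the dial at boost, lid shut. Leave the small things standing round the machine where they are.

Things in the scene. Friction and masses are not known exactly. Their poses are not given: they have to be found in the camera images.
- food_processor: White food processor, 232 deep x 300 wide x 130 mm high, fixed. Origin: centre of its underside; x to its back, y to its left, z up. On its +y half a clear bowl (axis x +2, y +70, radius 76, rim z 116 mm) with a hinged lid and, in front of the bowl, the catch post; on its -y half the motor tower, a flat-topped block 190 x 112 mm, 130 mm high, centred at x +5, y -85, with the dial on top.
- lid_hinge (a joint): Lid angle, rad: 0 = shut on the catch, grows as it opens up; starts 0.36 to 0.74. Axis along the machine's y at x +88, y +70, z +120 mm in its frame. Well open, the lid stays where left; near shut a spring lifts it again to about 0.3 unless it has snapped past the catch (a sprung roller): about 7 N down on the tab, over the last 0.06 rad.
- lid_press (a point): Middle of the top of the lid's ribbed front tab (34 mm front to back, 46 wide, 8 thick), the place to push. 177 mm from the hinge axis towards the front and 6 mm above it, so 126 mm above the worktop when shut. Its frame turns with the lid: x towards the hinge, z out of the lid's top.
- dial: Grey dial on the tower: a skirt 48 mm across, its top 8 mm above the tower top, with an upright finger bar 46 mm long, 12 thick, from 7 to 32 mm above the tower top. Origin: on its axis at the tower top (x -35, y -85, z +130 mm in the machine's frame). x runs along the bar to its white pointer line; at off it points 0.65 rad left of the machine's x. z up.
- dial_turn (a joint): Turn of the dial, rad, clockwise seen from above: 0 = off, click positions (it stays there) at about 0.38 and 0.79, boost from 1.12 to the stop at 1.30. A spring pulls back towards off all the way: let go in boost, it flies back to about 0.8. Holding boost takes about 0.09 N m, passing the clicks up to about 0.2 N m.
- jar_3: Glass jam jar with silver lid, 62 mm across, 89 mm high, loose, right of the machine. Origin: centre of its underside.
- tub_1: White yoghurt tub, 72 mm across, 71 mm high, loose, left of the machine. Origin: centre of its underside.
- garlic_1: Garlic bulb, 55 mm, loose, in front of the machine's tower. Origin: centre of its underside.
- teaspoon_1: Steel teaspoon, 138 mm long, loose, in front of the bowl. Origin: centre of its underside.

How it is judged (in metres and radians):
On the way, in this order (a step that is already met when the one before it is completed fails the run):
1. the lid is shut and seated on its catch, the dial still at off (value of joint lid_hinge below 0.02 rad and value of joint dial_turn below 0.2 rad), for 0.2 s.
2. the dial is turned past both clicks into boost by the fingers, the lid still shut (value of joint dial_turn above 1.12 rad and value of joint lid_hinge below 0.02 rad and contact force between the fingers and dial above 1 N), for 0.5 s.
At the end, for the whole second after the job is handed in: The fingers hold the dial in boost (turned more than 1.12 rad, over 1 N between fingers and dial) and the lid stays shut on its catch by itself (hinge below 0.02 rad, nothing of the robot pressing on it) (all of step 2 and contact force between the arm and lid below 0.5 N); the arm keeps its last pose, push and grip.
It fails at once if the dial leaves off while the lid is not shut (value of joint dial_turn above 0.25 rad and value of joint lid_hinge above 0.05 rad).
It fails at once if a bystander is pushed away (more than 30 mm) (distance of any of jar_3, tub_1, garlic_1, teaspoon_1 from where it was at the start of the episode above 0.03 m).
It also fails if it takes over 54 s, if anything falls off the work surface, if the arm or the gripper's body presses on something with over 40 N, if the wrist force passes 120 N, or if a joint passes its speed limit or range.

ROBOT

A 7-joint arm with a two-finger parallel gripper is mounted at the origin on a cart in front of the work surface, level with it; the furniture and walls round the work are solid. World frame = base frame: x ahead of the robot, y to its left, z up, the work surface at z = 0. Lengths are in mm, angles in degrees, forces in N, time in s.
With the tool pointing down it reaches from about 400 to 925 mm from the base axis. Payload 4.1 kg.
Tool frame: the origin (TCP) lies midway between the tips of the shut fingers; the grasp point (between the pads) lies 19 mm behind it (grip_depth is the distance from the TCP to the grasp point, in mm); z points along the fingers, y is the line along which they close (so a half turn about z gives the same grasp; the last joint's range is limited). The gripper opens to 85 mm and grips with 20 to 120 N. Pads are 22 mm wide; open, the fingers measure 114 mm over their backs; the gripper's body (76 mm by 85 mm) begins 54 mm behind the grasp point. The pads swing forward as they close: fully open they stand 13 mm farther back than shut.
Start: joints at [-81.016, 22.827, 2.584, 88.041, -1.071, 69.15, -2.905], TCP at [164.439, 628.891, 231.347] pointing down, gripper open.
Joint ranges: [-161.44, 161.44], [-28.35, 127.94], [-78.24, 83.42], [0, 140.83], [-78.03, 258.03], [13.02, 114.36], [-168.23, 168.23]. Speed limits (degrees/s): [147.25, 147.25, 180, 180, 180, 180, 180].

INTERFACE

Orientations are given as [roll, pitch, yaw] about the fixed x, y, z axes, in that order (R = Rz(yaw) Ry(pitch) Rx(roll)).
In Python, from rig import * gives the robot as it stands.
- The arm moves only by the tool send_rows, never from a script. Its argument "steps" is a list of rows, each a list of 7 numbers: the shift along the tool's x, y, z as a fraction of full scale, then the turn, a rotation vector about the tool's x, y, z as a fraction of full scale, then the opening, from -1 (shut) to 1 (fully open). A call has exactly 10 rows; each row is the pose to reach, as a shift and turn from the pose commanded when the call began, along the tool's axes at that moment, turning the shorter way round; what a row does not reach only later rows make up. Full scale, the value 1, is 0.5 m for a shift and 360 degrees for a turn. A row lasts 1/10 s, in which the tool goes at most 50 mm and 8.59 degrees, less where a joint would pass 70% of its speed; a pose out of reach is approached as far as the arm can. A call with a number of a shift or a turn outside -1 to 1 is refused whole. A call with a gripper value outside its range is refused whole. The fingers move at their own pace and stop on an object; "newtons" is the grip in N (left out, the last holds). Time passes only in rows, so rows that repeat a pose let the fingers close, or fill a call up. It gives the time, the measured TCP pose, the force, the opening and the grip force at its end, in the units of the state.
- get_obs(): the state, without advancing time (a new reading comes with each control period).
- camera(name): name is "scene" or "top"; returns a dict with "img" (480x640x3 uint8, blue, green, red), "vertical_fov" (degrees; the focal length in pixels is half the picture's height over the tangent of half this angle, whatever the lens; pixels are square), "cx", "cy" (the principal point, pixels), "distortion" ([k1, k2, p1, p2, k3] as OpenCV has them; the pictures are not rectified), "rvec" (rotation vector, rad) and "tvec" (3), from world to camera coordinates, as OpenCV has them. Camera axes: x right, y down, z forward; pixel columns grow to the right and rows downward; lengths in mm; the calibration is good to about 2 mm. A picture is of the moment at which its call begins. There is no depth.
- job_done(): hands the job in; it is judged then, once.
The state is a dict: "clock": time; "joints": joint angles; "qvel": joint speeds; "joint_torque": joint torques, N m; "tool_pos": TCP position; "tcp_rot": TCP orientation; "wrist_force": force on the tool from outside, world axes, zero at the start; "ft_torque": the same for the moment, N m; "grip_width": finger opening in mm; "gripper_force": force on a finger pad.
Only numpy, scipy, OpenCV 4.12 (cv2) and the standard library are available. Lean on these libraries where they do the work, as an engineer would, in place of code of your own. Each camera call takes 0.05 s, during which the arm holds its last target. There are 200 camera calls.

## Working session

There is one attempt and no reset: what is moved stays moved. The work goes in short steps, Python scripts to look and compute and a tool call to move; the robot and the scene stay as the last step left them, time stands still between calls to the robot, and variables do not carry over. Pictures are saved under pics/ and viewed, at most 10 in all, crops included, and the job is handed in when it is done.

Besides the shell and the picture viewer there is one more tool, called after "Emit:" in YAML: its name, and indented under it one key for each argument. send_rows: Moves the arm, as the interface text tells. Its arguments: {"type":"object","properties":{"steps":{"type":"array"},"newtons":{"type":"number"}},"required":["steps"]}

```bash
mkdir -p pics; ls
python3 - <<'E'
from rig import *
import cv2
o=get_obs();print(o)
for n in("scene","top"):
    c=camera(n);cv2.imwrite(f"pics/{n}0.png",c["img"]);print({k:v for k,v in c.items() if k!="img"})
E
```

```text
pics
{'clock': 0.0, 'joints': array([-81.01785956,  22.87335975,   2.57885805,  88.11638002,
        -1.07205132,  69.15167851,  -2.90723903]), 'qvel': array([-0.06328727,  0.04978728,  0.02133724,  0.07974826,  0.00242905,
       -0.10680845,  0.08029133]), 'joint_torque': array([ 1.16039550e-04, -4.75123787e+01,  1.36479534e+00, -2.54223990e+01,
        1.15591980e-02,  9.71821515e-03, -3.78322056e-06]), 'tool_pos': array([164.23776475, 628.22100437, 230.22962927]), 'tcp_rot': array([-1.79882928e+02,  6.98108235e-03,  1.65350685e+02]), 'wrist_force': array([ 0.10598482, -0.39699107, -0.6105907 ]), 'ft_torque': array([ 0.0087725 ,  0.01708045, -0.00709667]), 'gripper_force': 0.0, 'grip_width': 85.41582135692873}
{'vertical_fov': 54.86250906376753, 'cx': 318.29923407634936, 'cy': 238.4274208998679, 'distortion': array([-0.04331905,  0.        ,  0.        ,  0.        ,  0.        ]), 'rvec': array([ 1.96787267, -0.62520006,  0.40950229]), 'tvec': array([-384.88234535,  251.56216404,  619.29041359])}
{'vertical_fov': 54.69190325602803, 'cx': 325.7105993551723, 'cy': 236.42044689363055, 'distortion': array([-0.03748304,  0.        ,  0.        ,  0.        ,  0.        ]), 'rvec': array([ 2.11850736, -2.1653493 ,  0.15982751]), 'tvec': array([ 102.46093041,  552.03230955, 1138.58800124])}
```

View pics/scene0.png

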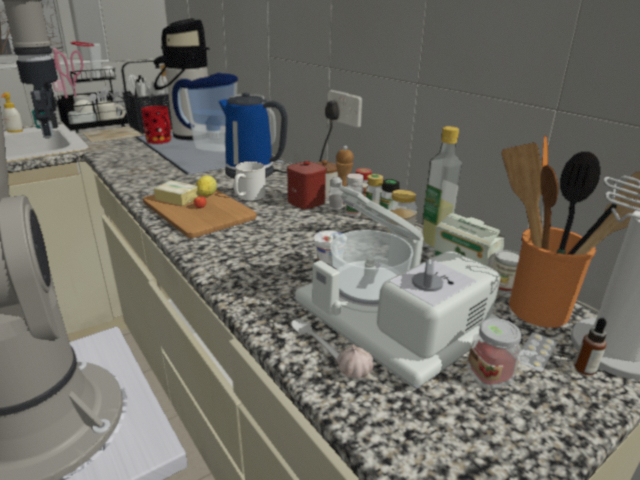

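View pics/top0.png

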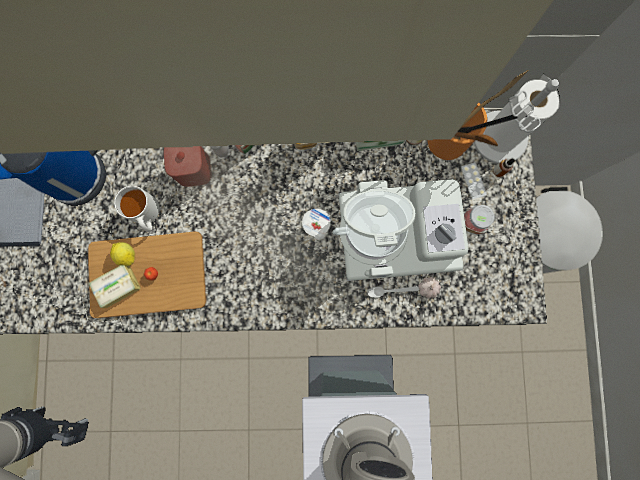

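The scene view shows the machine at about (400,290) with the lid up and the dial near (430,270). The top view shows it at about (405,230), with the dial at (443,233), the tub at (317,222), the jar at (481,218), the garlic at (428,287) and the spoon at (395,292). I'll zoom in on both.

Run:
```python
import cv2
a=cv2.imread("pics/top0.png")[170:310,325:505];cv2.imwrite("pics/t1.png",cv2.resize(a,None,fx=4.2,fy=4.2,interpolation=cv2.INTER_CUBIC))
a=cv2.imread("pics/scene0.png")[185:385,285:535];cv2.imwrite("pics/s1.png",cv2.resize(a,None,fx=3,fy=3,interpolation=cv2.INTER_CUBIC))
```

```text
(no output)
```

View pics/t1.png

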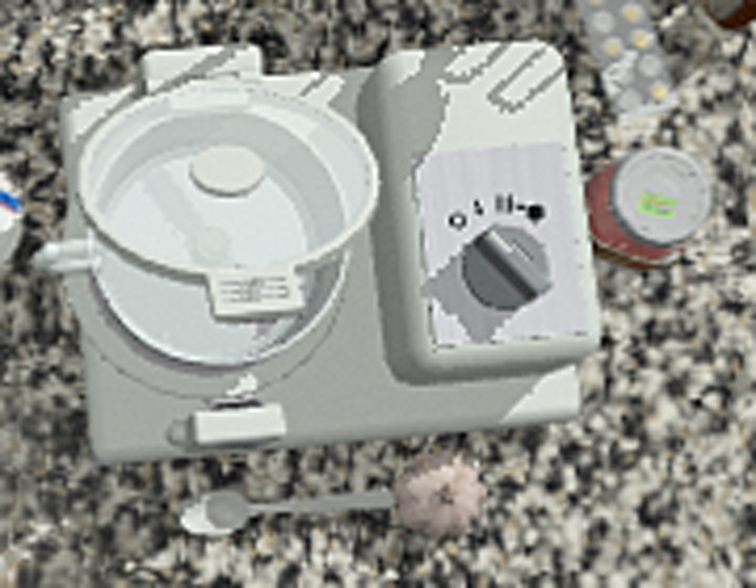

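View pics/s1.png

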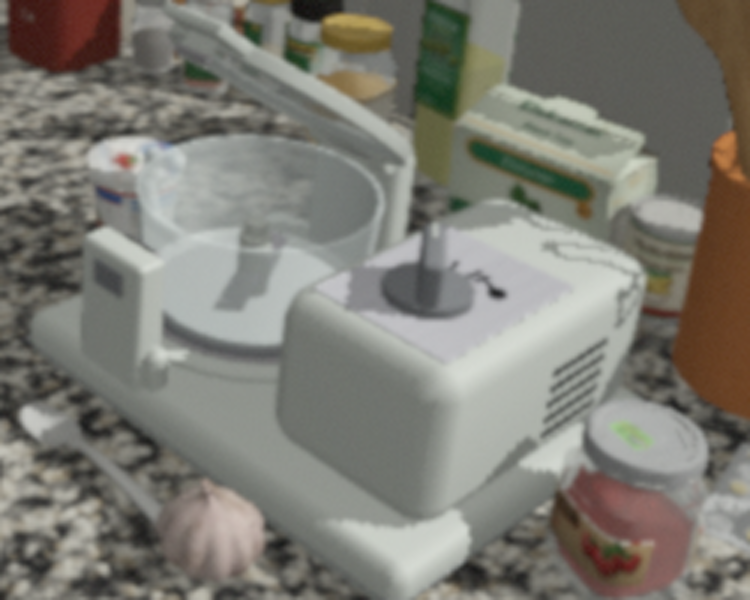

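The crops show the dial skirt at top-crop (506,268) and scene-crop (428,290), the lilac panel's corners, and the tab at top-crop (257,293). In the scene crop the tab is at upper left, about (190,22). The bar points up-left to its line at (495,235), next to the O mark. Next I'll measure these.

```bash
cat > h.py <<'E'
import numpy as np,cv2
from rig import *
class Cam:
    def __init__(s,n):
        c=camera(n);s.img=c["img"];f=240/np.tan(np.radians(c["vertical_fov"]/2))
        s.K=np.array([[f,0,c["cx"]],[0,f,c["cy"]],[0,0,1]]);s.d=c["distortion"]
        s.R=cv2.Rodrigues(c["rvec"])[0];s.t=c["tvec"];s.C=-s.R.T@s.t;s.rv=c["rvec"]
    def ray(s,p):
        u=cv2.undistortPoints(np.array([[p]],float),s.K,s.d)[0,0];v=s.R.T@np.r_[u,1];return v/np.linalg.norm(v)
    def plane(s,p,z):
        v=s.ray(p);return s.C+v*(z-s.C[2])/v[2]
    def proj(s,P): return cv2.projectPoints(np.atleast_2d(P).astype(float),s.rv,s.t,s.K,s.d)[0][:,0]
def tri(a,p,b,q):
    u,v=a.ray(p),b.ray(q);s=np.linalg.lstsq(np.c_[u,-v],b.C-a.C,rcond=None)[0]
    A,B=a.C+s[0]*u,b.C+s[1]*v;return (A+B)/2,np.linalg.norm(A-B)
E
python3 - <<'E'
from h import *
np.set_printoptions(precision=1,suppress=True)
T,S=Cam("top"),Cam("scene")
t=lambda x,y:(325+(x+.5)/4.2-.5,170+(y+.5)/4.2-.5)
s=lambda x,y:(285+(x+.5)/3-.5,185+(y+.5)/3-.5)
P=[T.plane(t(*p),130) for p in[(415,158),(563,145),(590,332),(435,348)]]
for p in P:print("panel",p)
for a,b in((1,0),(2,3),(0,3),(1,2)):
    d=P[a]-P[b];print(np.degrees(np.arctan2(d[1],d[0])),np.linalg.norm(d))
print("scene panel",[S.plane(s(*p),130) for p in[(320,288),(445,357),(570,268),(450,215)]])
# dark dial masks
for C,w,n in((T,(430,215,465,250),"t"),(S,(405,250,450,300),"s")):
    x0,y0,x1,y1=w;g=C.img[y0:y1,x0:x1].max(2);m=(g<135).astype(np.uint8)
    k,l,st,ce=cv2.connectedComponentsWithStats(m)
    for i in range(1,k):
        if st[i,4]>15:print(n,st[i]+[x0,y0,0,0,0],ce[i]+[x0,y0])
print("dial top@138",T.plane(t(506,268),138),"scene@138",S.plane(s(428,286),138),tri(T,t(506,268),S,s(428,286)))
print("bar ends top",T.plane(t(493,235),162),T.plane(t(532,288),162))
print("tab",tri(T,t(257,293),S,s(190,25)))
print("barscene top",S.plane(s(435,226),162))
for nme,p,z in(("garlic",(440,495),25),("jar",(662,197),89),("frontL",(100,460),5),("frontR",(580,420),5),("postL",(195,425),100),("postR",(280,418),100)):print(nme,T.plane(t(*p),z))
E
```

```text
panel [ 605.7 -143.4  130. ]
panel [ 611.5 -228.   130. ]
panel [ 504.4 -236.2  130. ]
panel [ 497.4 -148.8  130. ]
-86.11701686354868 84.80321137141115
-85.41037945971294 87.70062747071461
2.849006138214966 108.47671978186617
4.380944901125774 107.38151448433491
scene panel [array([ 503.4, -151. ,  130. ]), array([ 509.6, -230.8,  130. ]), array([ 629.4, -212.9,  130. ]), array([ 620.4, -136.2,  130. ])]
t [448 219   7   4  18] [451.4 220.2]
t [435 225  21  19 207] [442.4 235.4]
s [405 250   6  11  52] [407.  254.2]
s [410 250   5  18  32] [412.6 260.2]
s [410 250  40  41 654] [426.1 271.5]
s [441 276   9   8  21] [446.1 278.9]
dial top@138 [ 540.4 -189.1  138. ] scene@138 [ 541.1 -190.   138. ] (array([ 540.8, -189.6,  137.8]), np.float64(1.0162371556487901))
bar ends top [ 555.1 -176.9  162. ] [ 525.4 -196.4  162. ]
tab (array([511.4, -33.9, 236.6]), np.float64(9.651126350016796))
barscene top [ 556.7 -176.6  162. ]
garlic [ 419.6 -170.3   25. ]
jar [ 588.  -296.5   89. ]
frontL [446.6  34.    5. ]
frontR [ 464.5 -264.2    5. ]
postL [459.8 -16.2 100. ]
postR [462.7 -64.8 100. ]
```

```bash
cat >> h.py <<'E'
from scipy.spatial.transform import Rotation as Ro
def plan(p,yaw):
    o=get_obs();R=Ro.from_euler("xyz",o["tcp_rot"],degrees=True)
    d=R.inv().apply(np.array(p)-o["tool_pos"])/500
    r=(R.inv()*Ro.from_euler("xyz",[180,0,yaw],degrees=True)).as_rotvec(degrees=True)/360
    print(np.round(d,4),np.round(r,4))
E
python3 - <<'E'
from h import *
plan((164,629,300),165);plan((505,-36,300),41);plan((505,-36,300),70)
E
```

```text
[ 0.0009  0.0006 -0.1387] [-0.0002  0.      0.001 ]
[-0.9953 -1.1136 -0.1373] [-1.000e-04  2.000e-04  3.454e-01]
[-0.9953 -1.1136 -0.1373] [-1.000e-04  2.000e-04  2.649e-01]
```

Emit:
send_rows:
  steps:
    - [0,0,-0.07,0,0,0,-1]
    - [0,0,-0.137,0,0,0,-1]
    - [-0.06,-0.07,-0.137,0,0,0.02,-1]
    - [-0.12,-0.135,-0.137,0,0,0.04,-1]
    - [-0.18,-0.2,-0.137,0,0,0.06,-1]
    - [-0.24,-0.27,-0.137,0,0,0.08,-1]
    - [-0.3,-0.335,-0.137,0,0,0.1,-1]
    - [-0.36,-0.4,-0.137,0,0,0.12,-1]
    - [-0.42,-0.47,-0.137,0,0,0.14,-1]
    - [-0.48,-0.535,-0.137,0,0,0.16,-1]
  newtons: 60

```text
clock: 1.2
tool_pos: [329.5, 307.3, 299.8]
tcp_rot: [180.0, -0.0, 107.4]
wrist_force: [0.8, 0.6, 1.9]
grip_width: 0.0
gripper_force: 0.0
```

Run:
```python
from h import *
o=get_obs();print(o["joints"],o["tool_pos"],o["tcp_rot"],o["grip_width"])
plan((505,-36,300),41)
```

```text
[-67.8161197   -1.30778318  19.10315242 108.47338268   0.43122156
  72.75160813 -31.39584307] [329.45743662 307.27889632 299.77458034] [ 1.79998754e+02 -1.96350190e-02  1.07449523e+02] 0.03284428932962176
[-7.602e-01  1.291e-01 -7.000e-04] [-0.000e+00 -1.000e-04  1.846e-01]
```

Emit:
send_rows:
  steps:
    - [-0.08,0.013,0,0,0,0.02,-1]
    - [-0.16,0.027,0,0,0,0.04,-1]
    - [-0.24,0.04,0,0,0,0.06,-1]
    - [-0.32,0.054,0,0,0,0.08,-1]
    - [-0.4,0.068,0,0,0,0.1,-1]
    - [-0.48,0.081,0,0,0,0.12,-1]
    - [-0.56,0.095,0,0,0,0.14,-1]
    - [-0.64,0.108,0,0,0,0.16,-1]
    - [-0.72,0.122,0,0,0,0.175,-1]
    - [-0.76,0.129,0,0,0,0.185,-1]

```text
clock: 2.2
tool_pos: [506.9, -36.9, 300.1]
tcp_rot: [179.9, 0.0, 40.7]
wrist_force: [0.4, 0.5, -0.1]
grip_width: 0.1
gripper_force: 0.0
```

Run:
```python
from h import *
o=get_obs();print(o["joints"],o["tool_pos"],o["tcp_rot"],o["wrist_force"])
C=Cam("scene");cv2.imwrite("pics/s2.png",cv2.resize(C.img[100:385,250:535],None,fx=2,fy=2))
plan((505,-36,236),41);plan((505,-36,300),41)
```

```text
[-41.48683277   6.7495225   44.93274103 102.37978904  -4.89640639
  72.82357913 -44.60761161] [506.93657668 -36.8702815  300.06565595] [1.79893522e+02 1.05128977e-02 4.07019764e+01] [ 0.43995362  0.46630486 -0.06153226]
[ 1.000e-04 -8.900e-03  1.282e-01] [ 0.0007  0.0001 -0.0015]
[-0.     -0.0083  0.0002] [ 0.0007  0.0001 -0.0015]
```

View pics/s2.png

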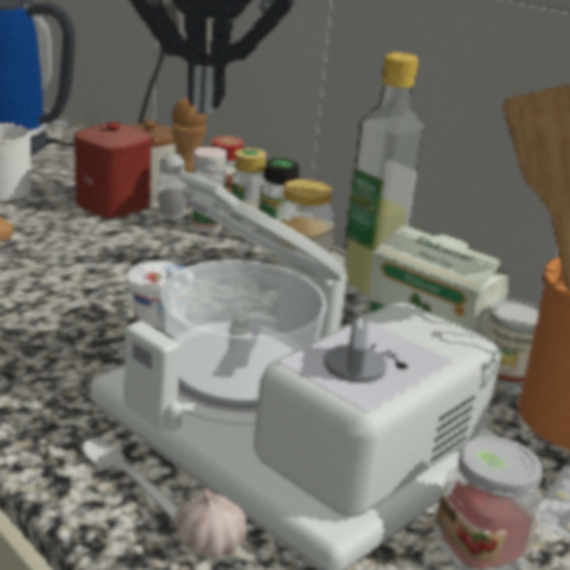

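The shut fingertips, at (205,110) in this crop, hang above the tab at (200,188). Next I'll follow the tab's arc down.

Run:
```python
from h import *
for p in [(510,-37,245),(500,-37,212),(489,-38,187),(481,-38,162),(478,-38,145),(476,-38,134),(476,-38,124)]:plan(p,40.7)
```

```text
[ 0.0064 -0.0008  0.1102] [ 0.0007  0.0001 -0.0007]
[-0.0088 -0.0141  0.1762] [ 0.0007  0.0001 -0.0007]
[-0.0267 -0.027   0.2261] [ 0.0007  0.0001 -0.0007]
[-0.0389 -0.0376  0.2761] [ 0.0007  0.0001 -0.0007]
[-0.0434 -0.0417  0.3101] [ 0.0007  0.0001 -0.0007]
[-0.0464 -0.0444  0.3321] [ 0.0007  0.0001 -0.0007]
[-0.0464 -0.0444  0.3521] [ 0.0007  0.0001 -0.0007]
```

Emit:
send_rows:
  steps:
    - [0,0,0.04,0,0,0,-1]
    - [0.006,0,0.08,0,0,0,-1]
    - [0.006,-0.001,0.11,0,0,0,-1]
    - [0,-0.007,0.145,0,0,0,-1]
    - [-0.009,-0.014,0.176,0,0,0,-1]
    - [-0.018,-0.02,0.2,0,0,0,-1]
    - [-0.027,-0.027,0.226,0,0,0,-1]
    - [-0.033,-0.033,0.25,0,0,0,-1]
    - [-0.039,-0.038,0.276,0,0,0,-1]
    - [-0.042,-0.04,0.295,0,0,0,-1]

```text
clock: 3.25
tool_pos: [477.1, -31.5, 151.7]
tcp_rot: [180.0, -0.0, 41.2]
wrist_force: [-0.9, -0.6, 1.2]
grip_width: -0.4
gripper_force: 0.7
```

Run:
```python
from h import *
o=get_obs();print(o["tool_pos"],o["wrist_force"])
C=Cam("scene");cv2.imwrite("pics/s3.png",cv2.resize(C.img[185:345,290:490],None,fx=3,fy=3))
plan((476,-38,124),40.7)
```

```text
[477.09638658 -31.45524225 151.67931116] [-0.88337551 -0.60998386  1.22373481]
[-0.0083  0.0101  0.0529] [-0.0002  0.0003  0.0013]
```

View pics/s3.png

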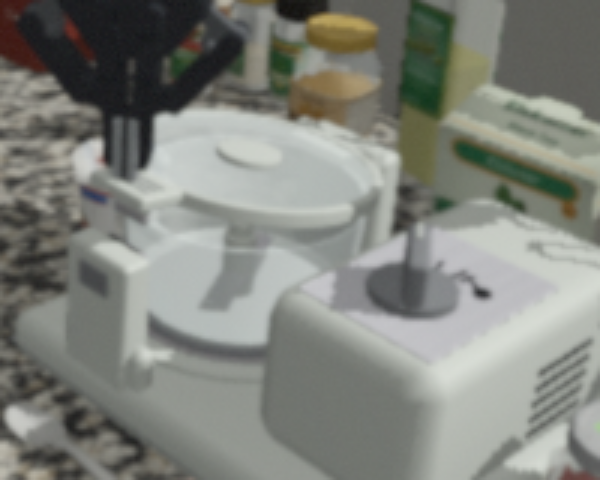

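The fingertips are on the tab (about (125,180) in the crop) and the lid is following. Next I'll press it through the catch.

Emit:
send_rows:
  steps:
    - [-0.004,0.005,0.01,0,0,0,-1]
    - [-0.006,0.008,0.02,0,0,0,-1]
    - [-0.007,0.01,0.03,0,0,0,-1]
    - [-0.007,0.01,0.036,0,0,0,-1]
    - [-0.007,0.01,0.042,0,0,0,-1]
    - [-0.007,0.01,0.047,0,0,0,-1]
    - [-0.007,0.01,0.05,0,0,0,-1]
    - [-0.007,0.01,0.052,0,0,0,-1]
    - [-0.007,0.01,0.053,0,0,0,-1]
    - [-0.007,0.01,0.053,0,0,0,-1]

```text
clock: 4.3
tool_pos: [477.9, -37.8, 126.1]
tcp_rot: [-180.0, -0.0, 41.1]
wrist_force: [-1.9, -0.2, 4.4]
grip_width: -0.2
gripper_force: 2.1
```

Run:
```python
from h import *
o=get_obs();print(o["tool_pos"],o["wrist_force"])
```

```text
[477.86460048 -37.76067468 126.06949941] [-1.88276583 -0.18070404  4.39095723]
```

Emit:
send_rows:
  steps:
    - [0,0,0.002,0,0,0,-1]
    - [0,0,0.004,0,0,0,-1]
    - [0,0,0.006,0,0,0,-1]
    - [0,0,0.008,0,0,0,-1]
    - [0,0,0.01,0,0,0,-1]
    - [0,0,0.01,0,0,0,-1]
    - [0,0,0.01,0,0,0,-1]
    - [0,0,0.01,0,0,0,-1]
    - [0,0,0.01,0,0,0,-1]
    - [0,0,0.01,0,0,0,-1]

```text
clock: 5.3
tool_pos: [478.1, -37.9, 125.4]
tcp_rot: [-179.7, -0.1, 41.1]
wrist_force: [-16.2, 1.8, 45.1]
grip_width: -0.1
gripper_force: 22.8
```

It stops firmly at 125.4 mm with 45 N, so the lid is on its seat. I'll retreat upwards and check.

Emit:
send_rows:
  steps:
    - [0,0,-0.01,0,0,0,-1]
    - [0,0,-0.03,0,0,0,-1]
    - [0,0,-0.06,0,0,0,-1]
    - [0,0,-0.1,0,0,0,-1]
    - [0,0,-0.15,0,0,0,-1]
    - [0,0,-0.2,0,0,0,-1]
    - [0.02,0.03,-0.2,0,0,0,0]
    - [0.04,0.06,-0.2,0,0,0,0.5]
    - [0.04,0.08,-0.2,0,0,0,1]
    - [0.04,0.08,-0.2,0,0,0,1]

```text
clock: 6.3
tool_pos: [519.4, -56.1, 220.5]
tcp_rot: [179.9, 0.1, 41.0]
wrist_force: [-0.1, -0.9, 0.8]
grip_width: 57.8
gripper_force: 0.0
```

Run:
```python
from h import *
C=Cam("scene");a=cv2.resize(C.img[185:345,290:490],None,fx=3,fy=3)
T=Cam("top");b=cv2.resize(T.img[190:270,400:480],None,fx=6,fy=6,interpolation=cv2.INTER_CUBIC)
cv2.imwrite("pics/s4.png",cv2.resize(np.vstack([np.hstack([a[:480,:560],b[:480,:240*2]])]),(800,370)))
plan((540.7,-189.4,225),41);plan((540.7,-189.4,141),41)
print(get_obs()["joints"])
```

```text
[-0.1429  0.2318 -0.0094] [-0.0002  0.0002  0.0002]
[-0.1427  0.232   0.1586] [-0.0002  0.0002  0.0002]
[-37.02875894  13.50280188  45.07537562 107.12421618 -10.60859848
  63.73423398 -36.91950074]
```

View pics/s4.png

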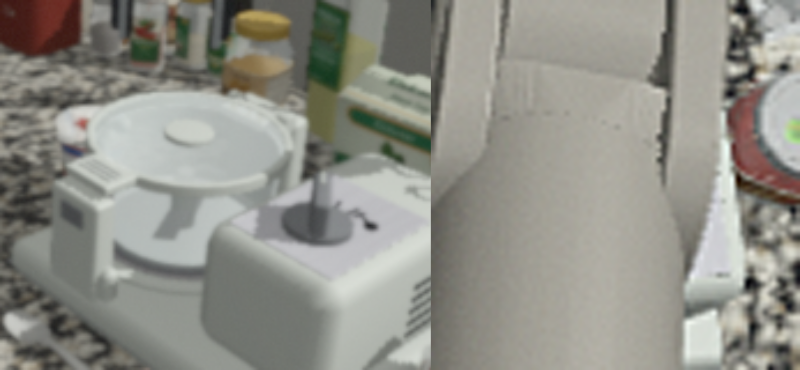

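The lid is shut on its post at crop (95,175) and stays there. The arm hides the top view. Next I'll move above the dial.

Emit:
send_rows:
  steps:
    - [-0.02,0.035,0,0,0,0,1]
    - [-0.05,0.08,0,0,0,0,1]
    - [-0.08,0.13,0,0,0,0,1]
    - [-0.11,0.18,-0.01,0,0,0,1]
    - [-0.135,0.22,-0.01,0,0,0,1]
    - [-0.143,0.232,-0.01,0,0,0,1]
    - [-0.143,0.232,-0.01,0,0,0,1]
    - [-0.143,0.232,-0.01,0,0,0,1]
    - [-0.143,0.232,-0.01,0,0,0,1]
    - [-0.143,0.232,-0.01,0,0,0,1]

```text
clock: 7.4
tool_pos: [541.9, -187.5, 225.7]
tcp_rot: [-180.0, -0.0, 41.3]
wrist_force: [-0.6, 0.3, 0.3]
grip_width: 85.8
gripper_force: 0.0
```

Run:
```python
from h import *
C=Cam("scene");cv2.imwrite("pics/s5.png",cv2.resize(C.img[160:345,330:510],None,fx=3,fy=3))
plan((540.7,-189.4,180),41);plan((540.7,-189.4,142),41)
print(get_obs()["joints"])
```

```text
[-0.0039  0.0008  0.0914] [-0.0001 -0.0001  0.0007]
[-0.004   0.0009  0.1674] [-0.0001 -0.0001  0.0007]
[-21.36326149  20.30937327  46.26549433 100.06631238 -15.92385026
  66.43433994 -19.17792325]
```

View pics/s5.png

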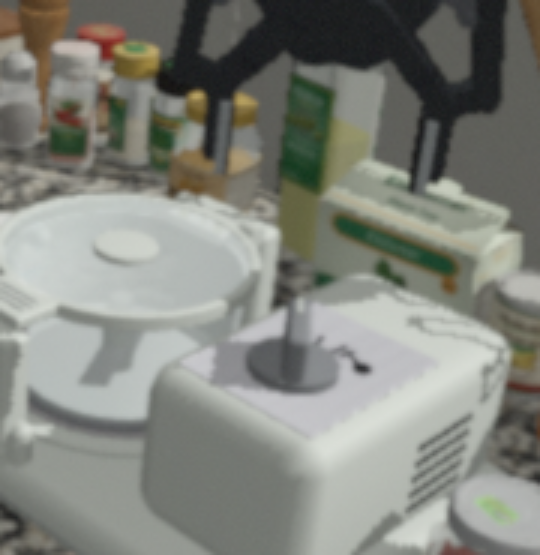

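The open fingers, at (218,170) and (425,190), straddle the dial bar's axis. The bar at (298,320) is nearly edge-on, as it should be. I'll descend and close.

Emit:
send_rows:
  steps:
    - [-0.004,0.001,0.03,0,0,0,1]
    - [-0.004,0.001,0.06,0,0,0,1]
    - [-0.004,0.001,0.09,0,0,0,1]
    - [-0.004,0.001,0.11,0,0,0,1]
    - [-0.004,0.001,0.13,0,0,0,1]
    - [-0.004,0.001,0.145,0,0,0,1]
    - [-0.004,0.001,0.157,0,0,0,1]
    - [-0.004,0.001,0.165,0,0,0,1]
    - [-0.004,0.001,0.165,0,0,0,0.5]
    - [-0.004,0.001,0.165,0,0,0,0]
  newtons: 40

```text
clock: 8.45
tool_pos: [540.9, -190.9, 143.6]
tcp_rot: [180.0, -0.0, 41.1]
wrist_force: [-0.2, 0.1, -0.2]
grip_width: 58.8
gripper_force: 0.0
```

Emit:
send_rows:
  steps:
    - [0,0,0,0,0,0,-0.2]
    - [0,0,0,0,0,0,-0.4]
    - [0,0,0,0,0,0,-0.6]
    - [0,0,0,0,0,0,-0.8]
    - [0,0,0,0,0,0,-1]
    - [0,0,0,0,0,0,-1]
    - [0,0,0,0,0,0,-1]
    - [0,0,0,0,0,0,-1]
    - [0,0,0,0,0,0,-1]
    - [0,0,0,0,0,0,-1]

```text
clock: 9.45
tool_pos: [540.5, -190.5, 143.6]
tcp_rot: [-180.0, -0.0, 41.2]
wrist_force: [-2.1, 2.5, 4.9]
grip_width: 11.1
gripper_force: 42.2
```

Run:
```python
from h import *
o=get_obs();print(o["joints"],o["tool_pos"],o["tcp_rot"],o["wrist_force"],o["ft_torque"],o["grip_width"],o["gripper_force"])
```

```text
[-18.28737916  25.39714153  43.43451072 105.19649006 -20.50436866
  57.53702321 -15.23000259] [ 540.49689005 -190.47663877  143.60584609] [-1.79952340e+02 -2.11479851e-02  4.11567802e+01] [-2.0711852   2.50608486  4.92367131] [0.38104786 0.46737115 0.00771372] 11.139281278893328 42.221195697784424
```

The grip is good: 11 mm wide with little side force. Next I'll turn clockwise, which is + about the tool's z.

Emit:
send_rows:
  steps:
    - [0,0,0,0,0,0.005,-1]
    - [0,0,0,0,0,0.02,-1]
    - [0,0,0,0,0,0.038,-1]
    - [0,0,0,0,0,0.056,-1]
    - [0,0,0,0,0,0.074,-1]
    - [0,0,0,0,0,0.092,-1]
    - [0,0,0,0,0,0.11,-1]
    - [0,0,0,0,0,0.128,-1]
    - [0,0,0,0,0,0.146,-1]
    - [0,0,0,0,0,0.16,-1]
  newtons: 60

```text
clock: 10.45
tool_pos: [540.1, -188.7, 143.7]
tcp_rot: [-179.8, 0.2, -16.6]
wrist_force: [-3.3, 6.2, 9.2]
grip_width: 10.6
gripper_force: 64.0
```

Run:
```python
from h import *
o=get_obs();print(o["joints"],o["tool_pos"],o["tcp_rot"],o["wrist_force"],o["ft_torque"],o["grip_width"],o["gripper_force"])
```

```text
[-27.3216892   31.20913399  57.7156161  105.37980396 -30.35936334
  60.66913493 -64.26237449] [ 540.07074692 -188.74074078  143.6518164 ] [-179.802191      0.18474516  -16.60224932] [-3.30032158  6.15787262  9.20395931] [1.17680863 0.96899138 0.10760599] 10.641931327813106 64.04403448104858
```

Emit:
send_rows:
  steps:
    - [0,0,0,0,0,0.005,-1]
    - [0,0,0,0,0,0.01,-1]
    - [0,0,0,0,0,0.015,-1]
    - [0,0,0,0,0,0.02,-1]
    - [0,0,0,0,0,0.025,-1]
    - [0,0,0,0,0,0.03,-1]
    - [0,0,0,0,0,0.032,-1]
    - [0,0,0,0,0,0.032,-1]
    - [0,0,0,0,0,0.032,-1]
    - [0,0,0,0,0,0.032,-1]

```text
clock: 11.45
tool_pos: [540.2, -188.4, 143.7]
tcp_rot: [-179.8, 0.2, -27.9]
wrist_force: [-4.4, 6.8, 10.8]
grip_width: 10.2
gripper_force: 64.1
```

Run:
```python
from h import *
o=get_obs();print(o["joints"],o["tool_pos"],o["tcp_rot"],o["wrist_force"],o["ft_torque"],o["grip_width"],o["gripper_force"])
C=Cam("scene");cv2.imwrite("pics/s6.png",cv2.resize(C.img[185:345,290:490],None,fx=3,fy=3))
```

```text
[-28.83120138  32.75395512  60.50593418 105.39770679 -32.60931767
  61.58729224 -73.58341439] [ 540.21803199 -188.39084834  143.66142474] [-179.80248295    0.23352228  -27.88283801] [-4.4369759   6.80023375 10.81716344] [1.23263836 0.92462558 0.08823976] 10.15794704516533 64.12773728370667
```

View pics/s6.png

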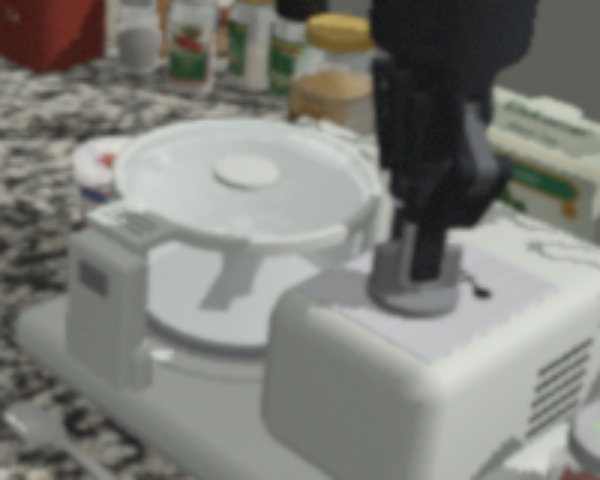

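The pads hold the bar at (420,265) and the lid is still shut on the post at (105,230). The angle is about 69° and the torque of 0.09 N m matches boost. I'll nudge it slightly and hold, to check it is steady.

Emit:
send_rows:
  steps:
    - [0,0,0,0,0,0.002,-1]
    - [0,0,0,0,0,0.004,-1]
    - [0,0,0,0,0,0.004,-1]
    - [0,0,0,0,0,0.004,-1]
    - [0,0,0,0,0,0.004,-1]
    - [0,0,0,0,0,0.004,-1]
    - [0,0,0,0,0,0.004,-1]
    - [0,0,0,0,0,0.004,-1]
    - [0,0,0,0,0,0.004,-1]
    - [0,0,0,0,0,0.004,-1]

```text
clock: 12.5
tool_pos: [540.2, -188.3, 143.7]
tcp_rot: [-179.8, 0.2, -29.3]
wrist_force: [-5.0, 6.9, 10.1]
grip_width: 10.6
gripper_force: 64.1
```

Run:
```python
from h import *
o=get_obs();print(o["tool_pos"],o["tcp_rot"],o["wrist_force"],o["ft_torque"],o["grip_width"],o["gripper_force"])
```

```text
[ 540.22440487 -188.33095694  143.65585012] [-179.8017102     0.24037894  -29.32168353] [-5.04504714  6.88281367 10.08160637] [1.33015032 0.8846873  0.13223599] 10.617417931997974 64.11617517471313
```

```bash
python3 -c "
from rig import *
print(job_done())"
```

```text
the job is handed in; nothing more can be done
None
```

I handed the job in at about 12.5 s of the 54 s, with the lid shut on its catch and the dial held by the fingers at about 70° (boost starts at 64°). I steered clear of the small things around the machine but did not re-measure them, and the hand-in returned no verdict.

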